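# Set a displacement transducer to its check position on the surface plate

## Task

Roll the displacement transducer along the grey surface plate until the yellow line on its blue sleeve faces straight up, keeping it lying on the plate and its core rod home. Then take the core rod by its black end and draw it gently and straight out of the bore against the brass fence, until the whole green band shows but the red band is still hidden inside. Finish while still holding the rod there with the gripper, the yellow line still up; do not force the rod sideways, and leave the other things on the plate and bench alone.

Things in the scene. Friction and masses are not known exactly. Their poses are not given: they have to be found in the camera images.
- plate: Fixed grey plate on the black bench, 270 (x) x 340 (y) x 30 mm high. Origin: centre of its underside; z up, x away from the robot. A brass fence along its y, 10 mm thick, 300 long, is centred 70 mm to -x of the origin; its top is 15 mm above the plate's top. It stops the transducer's flange when the rod is drawn to -x; the rod passes over it.
- transducer: Loose metal part lying on the plate, axis about along plate x, 0.5-0.8 kg. Origin on the axis in the bore's mouth, facing the robot; x runs to the rear. Along x: flange 50 mm diameter to 8; neck 28 to 75; solid body 50 to 125; stub 18 to 137. It rolls on flange and body, axis 25 mm above the plate, and stays about where left. Flange starts 2 to 5 mm behind the fence. Bore 13.2 wide, 75 deep.
- mouth (a point): Centre of the bore's open mouth, in the transducer's front face (same point as the transducer's origin).
- index: Blue sleeve 78-124 mm behind the mouth, fixed on the transducer's body. Origin as the transducer's; x is the axis, z points from the axis to the yellow line (9 mm wide, along the sleeve and on down the rear face). At the start the line leans 0.6 to 1.3 rad from up towards the plate's -y (robot's right); rolling 25 mm towards +y turns it 1 rad towards up.
- rod: Loose steel rod, 12 mm diameter, 130 long, 0.11 kg, sliding with light friction in the bore. Origin on its axis at the free end near the robot; x runs into the bore. At home the free end is 60-62 mm out of the mouth. First 35 mm black: grip there. Green band 72-84 mm from the free end, red 100-116, both hidden at the start. Drawn rightly, the free end is 84-100 mm out of the mouth.
- sensor_a: Steel sensor, 28 mm diameter, 44 high, upright on the plate's far left corner; origin under its centre. Bystander.
- gauge_block: Steel gauge block 35 x 9 x 30 mm high, on the plate's far right corner; origin under its centre. Bystander.
- sensor_b: Steel sensor as sensor_a, upright on the bench to the left. Bystander.
- eraser: Pale green eraser 45 x 24 x 13 mm on the bench to the left. Bystander.
- oil_jar: Jar, 48 mm diameter, 60 high, on the bench to the right. Bystander.
- driver: Screwdriver lying on the bench to the right. Bystander.
- white_case: White case 110 x 80 x 35 mm on the bench to the left. Bystander.

How it is judged (in metres and radians):
On the way, in this order (a step that is already met when the one before it is completed fails the run):
1. the transducer is rolled so that the yellow line faces up, the rod still home (angle between index's own z axis and vertical below 0.35 rad and z of mouth in the frame of plate below 0.065 m and angle between transducer's own x axis and vertical between 1.45 and 1.69 rad and x of rod in the frame of transducer above -0.072 m), for 0.3 s.
2. the rod is drawn until the green band shows, the red one hidden, in the gripper (angle between index's own z axis and vertical below 0.35 rad and z of mouth in the frame of plate below 0.065 m and angle between transducer's own x axis and vertical between 1.45 and 1.69 rad and x of rod in the frame of transducer between -0.1 and -0.084 m and angle between the x axis of rod and the x axis of transducer, either way round below 0.06 rad and contact force between the fingers and rod above 3 N), for 0.2 s.
At the end, for the whole second after the job is handed in: Transducer lying on the plate, yellow line within 0.35 rad of straight up; the rod's free end 84 to 100 mm out of the mouth, in line with the bore; the fingers grip the rod (over 3 N) and do not touch the transducer; the rod is clear of the plate; all at rest (all of step 2 and contact force between rod and plate below 0.3 N and contact force between the fingers and transducer below 0.5 N and linear speed of each of transducer, rod below 0.01 m/s); the arm keeps its last pose, push and grip.
It fails at once if the transducer is lifted off the plate (z of mouth in the frame of plate above 0.07 m).
It fails at once if the rod is pulled right out past the red band (x of rod in the frame of transducer below -0.116 m).
It fails at once if the rod is forced sideways and jams in the bore (contact force between rod and transducer above 15 N).
It fails at once if a bystander is disturbed (moved over 25 mm) (distance of any of sensor_a, gauge_block, sensor_b, eraser, oil_jar, driver, white_case from where it was at the start of the episode above 0.025 m).
It also fails if it takes over 54 s, if anything falls off the work surface, if the arm or the gripper's body presses on something with over 40 N, if the wrist force passes 120 N, or if a joint passes its speed limit or range.

## Robot

A 6-joint arm with a two-finger parallel gripper is mounted at the origin on the work surface. World frame = base frame: x ahead of the robot, y to its left, z up, the work surface at z = 0. Lengths are in mm, angles in degrees, forces in N, time in s.
With the tool pointing down it reaches from about 300 to 850 mm from the base axis. Payload 4.2 kg.
Tool frame: the origin (TCP) lies at the very end of the fingers, on their centre line; the grasp point (between the pads) lies 19 mm behind it (hold_point_z is the z of the grasp point in the tool frame, in mm); z points along the fingers, y is the direction in which the jaws open and shut (so a half turn about z gives the same grasp; the last joint's range is limited). The gripper opens to 91 mm and grips with 3 to 60 N. Pads are 32 mm wide; open, the fingers measure 118 mm over their backs; the gripper's body (76 mm by 178 mm) begins 60 mm behind the grasp point.
Start: joints at [63.312, 18.312, 89.639, -0, 72.044, -1.146], TCP at [247.934, 518.821, 181.476] pointing down, gripper open.
Joint ranges: [-177.97, 177.97], [-48.28, 115.42], [12.27, 149.76], [-77.06, 257.06], [2.81, 150.46], [-146.56, 146.56]. Speed limits (degrees/s): [147.25, 147.25, 180, 180, 180, 180].

## Interface

Orientations are given as [roll, pitch, yaw] about the fixed x, y, z axes, in that order (R = Rz(yaw) Ry(pitch) Rx(roll)).
In Python, from workcell import state, grab_frame, job_done, hold_point_z gives the robot as it stands. The module is installed in compiled form; this text tells all that it offers.
- The arm moves only by the shell command python3 -m creep 'ROWS' [FORCE]. ROWS is JSON, a list of rows, each a list of 7 numbers: the closure, from 0 (fully open) to 1 (shut), then the shift along the tool's x, y, z in mm, then the turn, a rotation vector about the tool's x, y, z in degrees. A call has 1 to 5 rows; each row shifts and turns the commanded pose from where the row before left it, along the tool's axes as they then stand; what a row does not reach is not made up. A row lasts 1/8 s, in which the tool goes at most 62.5 mm and 10.7 degrees, less where a joint would pass 70% of its speed; a pose out of reach is approached as far as the arm can. A call is refused whole if a number of a shift passes 62.5 or a number of a turn 10.7, either way. A call with a gripper value outside its range is refused whole. The fingers move at their own pace and stop on an object; FORCE is the grip in N (left out, the last holds). Time passes only in rows, so rows that do not move let the fingers close. It gives the time, the measured TCP pose, the force and the opening at its end, in the units of the state.
- state(): the state, without advancing time (a new reading comes with each control period).
- grab_frame(name): name is "scene" or "top" or "wrist"; returns a dict with "frame" (400x640x3 uint8, red, green, blue), "fx", "fy", "cx", "cy" (pixels), "view" (4x4, takes a point from world to camera coordinates). Camera axes: x right, y down, z forward; pixel columns grow to the right and rows downward; lengths in mm; the calibration is good to about 2 mm. The wrist camera is an equidistant fisheye: a pixel r from the principal point sees the ray r / f radians off the axis. A picture is of the moment at which its call begins. There is no depth.
- job_done(): hands the job in, once; it reports no verdict.
The state is a dict: "time_s": time; "qpos": joint angles; "qvel": joint speeds; "effort": joint torques, N m; "ee_pos": TCP position; "ee_rot": TCP orientation; "force": force on the tool from outside, world axes, zero at the start; "torque": the same for the moment, N m; "gripper_width": finger opening in mm.
Only numpy, scipy, OpenCV 4.12 (cv2) and the standard library are available. Lean on these libraries where they do the work, as an engineer would, in place of code of your own. Each camera call takes 0.05 s, during which the arm holds its last target.

## Working session

There is one attempt and no reset: what is moved stays moved. The work goes in short steps, Python scripts to look and compute and a shell command to move; the robot and the scene stay as the last step left them, time stands still between calls to the robot, and variables do not carry over. Pictures are saved under pics/ and viewed, and the job is handed in when it is done.

```bash
mkdir -p pics; ls
python3 - <<'E'
from workcell import state, grab_frame, hold_point_z
import cv2, numpy as np
print(hold_point_z if not callable(hold_point_z) else hold_point_z())
s=state();print({k:np.round(v,2).tolist() for k,v in s.items()})
for n in ("scene","top","wrist"):
    f=grab_frame(n);cv2.imwrite(f"pics/{n}0.png",f["frame"][:,:,::-1]);print(n,f["fx"],f["fy"],f["cx"],f["cy"],np.round(f["view"],3).tolist())
E
```

```text
pics
-18.8
{'time_s': 0.0, 'qpos': [63.31, 18.35, 89.71, -0.0, 72.04, -1.15], 'qvel': [0.03, -0.06, -0.06, -0.01, 0.06, 0.05], 'effort': [0.0, -41.25, -23.2, 0.07, 0.05, -0.0], 'ee_pos': [247.69, 518.29, 180.62], 'ee_rot': [-179.9, -0.0, 154.46], 'force': [-0.17, -0.11, -0.14], 'torque': [0.01, -0.04, 0.01], 'gripper_width': 91.31}
scene 421.17223687381073 421.17223687381073 323.0551654340988 198.90501862979852 [[-0.301, 0.954, 0.002, 145.953], [0.518, 0.165, -0.839, -236.341], [-0.801, -0.251, -0.544, 1636.107], [0.0, 0.0, 0.0, 1.0]]
top 376.0294972745767 376.0294972745767 319.4493803285711 192.957361008057 [[0.004, -1.0, -0.003, 5.417], [-0.985, -0.003, -0.173, 569.17], [0.173, 0.004, -0.985, 1079.186], [0.0, 0.0, 0.0, 1.0]]
wrist 309.70691628693146 309.70691628693146 319.3220382267584 200.84295001428845 [[0.431, 0.902, -0.001, -575.334], [0.868, -0.415, 0.275, -30.225], [0.248, -0.12, -0.961, 390.528], [0.0, 0.0, 0.0, 1.0]]
```

View pics/scene0.png

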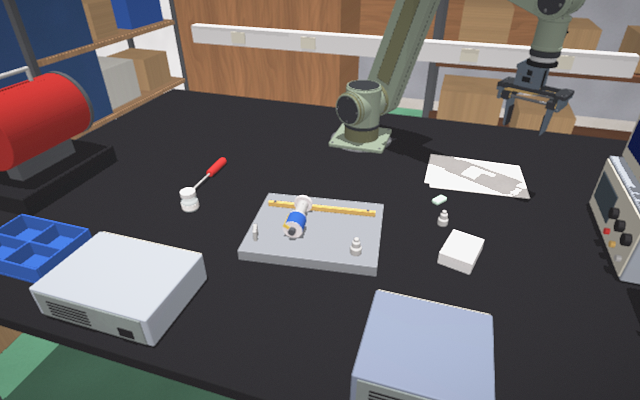

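View pics/top0.png

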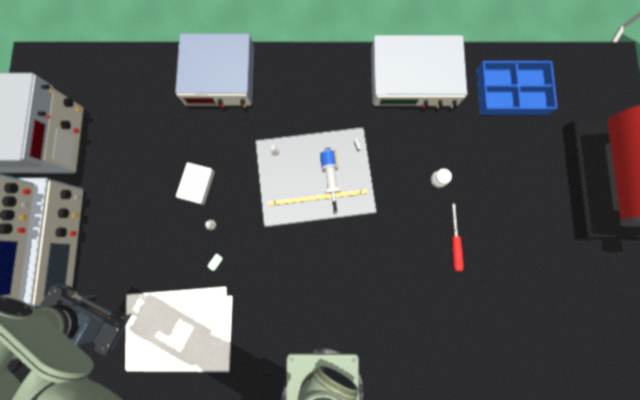

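View pics/wrist0.png

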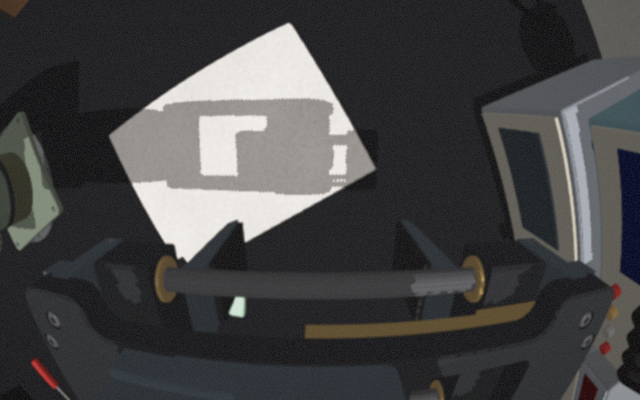

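The top view shows the plate at about (256-375, 128-226), the transducer at about (331, 150-210) and the black rod end at about (335, 210). The line is just visible at the right edge of the blue sleeve. I'll zoom in.

```bash
cat > h.py <<'E'
import cv2, numpy as np
from workcell import state, grab_frame
def ray(f,px,dist=False):
    V=np.array(f["view"]);R=V[:3,:3];o=-R.T@V[:3,3]
    d=R.T@np.array([(px[0]-f["cx"])/f["fx"],(px[1]-f["cy"])/f["fy"],1.]);return o,d
def rayw(f,px):
    V=np.array(f["view"]);R=V[:3,:3];o=-R.T@V[:3,3]
    dx,dy=px[0]-f["cx"],px[1]-f["cy"];r=np.hypot(dx,dy);t=r/f["fx"]
    return o,R.T@np.array([np.sin(t)*dx/max(r,1e-9),np.sin(t)*dy/max(r,1e-9),np.cos(t)])
def onz(f,px,z,w=False):
    o,d=(rayw if w else ray)(f,px);return o+d*(z-o[2])/d[2]
def crop(f,x0,y0,x1,y1,k,name):
    cv2.imwrite("pics/"+name,cv2.resize(f["frame"][y0:y1,x0:x1,::-1],None,fx=k,fy=k,interpolation=cv2.INTER_CUBIC))
E
python3 - <<'E'
from h import *
f=grab_frame("top");crop(f,250,120,380,230,6,"topz.png")
g=grab_frame("scene");crop(g,230,180,390,280,5,"scz.png")
# plate corners at z=30
m=f["frame"].astype(int)
for p in [(256.5,139.5),(363.5,128.5),(375.5,212.5),(264.5,225.5)]: print(np.round(onz(f,p,30),1))
E
```

```text
[742.1 205.5  30. ]
[ 779.1 -130.3   30. ]
[ 513.1 -162.3   30. ]
[472.6 172.6  30. ]
```

View pics/topz.png

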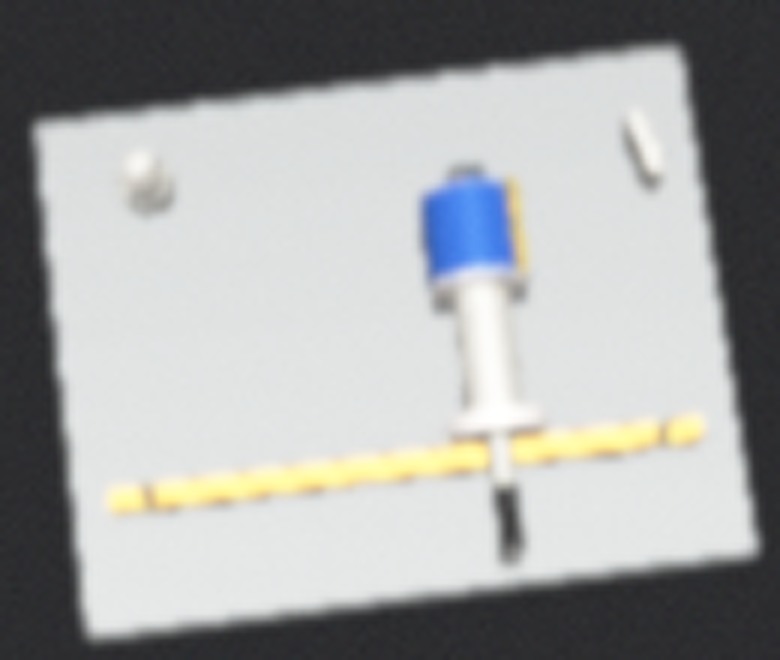

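View pics/scz.png

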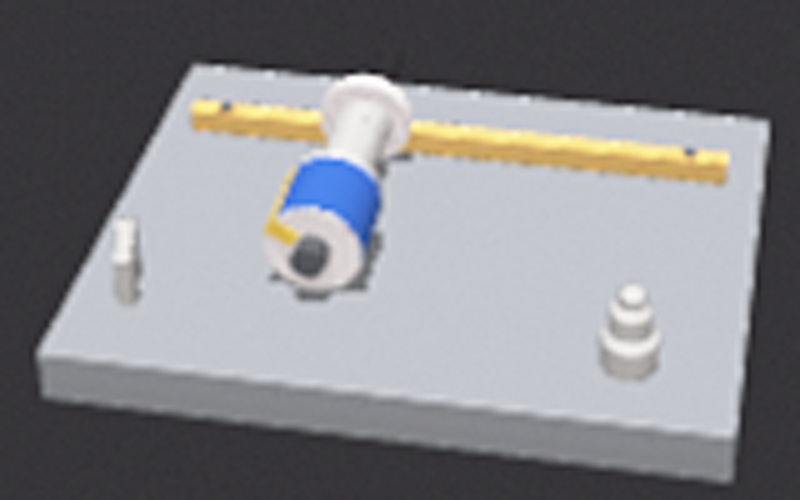

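Run:
```python
from h import *
from scipy.spatial.transform import Rotation as Ro
s=state();R=Ro.from_euler('xyz',s["ee_rot"],degrees=True).as_matrix()
w=grab_frame("wrist");V=np.array(w["view"]);o=-V[:3,:3].T@V[:3,3]
print("cam in tool",R.T@(o-s["ee_pos"]),"\naxes(rows x,y,z in tool)\n",np.round(V[:3,:3]@R,3))
f=grab_frame("top")
for n,p in dict(stub=(466,170),bodyL=(424,225),bodyR=(523,225),yel=(517,225),neckT=(481,300),flL=(450,425),flR=(547,418),rodtip=(511,558),rodmouth=(500,440),rodw=(505,490)).items():
    print(n,np.round(onz(f,(250+(p[0]-2.5)/6,120+(p[1]-2.5)/6),55),1))
```

```text
cam in tool [  78.17482599    0.97332192 -202.4519717 ] 
axes(rows x,y,z in tool)
 [[-0.     1.    -0.001]
 [-0.961 -0.    -0.275]
 [-0.275  0.     0.961]]
stub [707.8 -15.8  55. ]
bodyL [678.9   5.4  55. ]
bodyR [679.  -44.7  55. ]
yel [679.  -41.6  55. ]
neckT [640.  -23.4  55. ]
flL [576.   -7.9  55. ]
flR [579.7 -56.2  55. ]
rodtip [509.4 -38.1  55. ]
rodmouth [568.5 -32.8  55. ]
rodw [543.3 -35.2  55. ]
```

```bash
python3 -m creep '[[0,-46,-28,-8,0,0,0],[0,-46,-28,-8,0,0,0],[0,-46,-28,-8,0,0,0],[0,-46,-28,-8,0,0,0],[0,-46,-28,-8,0,0,0]]' 10
python3 -m creep '[[0,-46,-28,-8,0,0,0],[0,-46,-28,-8,0,0,0],[0,-46,-28,-8,0,0,0],[0,-46,-28,-8,0,0,0],[0,-46,-28,-8,0,0,0]]'
```

```text
time_s: 0.98
ee_pos: [395.9, 291.9, 221.9]
ee_rot: [180.0, 0.0, 154.5]
force: [0.8, -0.1, 0.2]
gripper_width: 91.2
time_s: 1.6
ee_pos: [543.0, 66.2, 261.8]
ee_rot: [180.0, 0.0, 154.4]
force: [0.9, 0.9, 0.3]
gripper_width: 91.2
```

```bash
python3 -m creep '[[0,-46,-28,0,0,0,0],[0,-46,-28,0,0,0,10],[0,0,0,0,0,0,10],[0,0,0,0,0,0,10],[0,0,0,0,0,0,10]]'
python3 -m creep '[[0,0,0,0,0,0,10],[0,0,0,0,0,0,10],[0,0,0,0,0,0,10],[0,0,0,0,0,0,10],[0,0,0,0,0,0,10]]'
python3 -m creep '[[0,0,0,0,0,0,10],[0,0,0,0,0,0,10],[0,0,0,0,0,0,10],[0,0,0,0,0,0,10],[0,0,0,0,0,0,10]]'
```

```text
time_s: 2.22
ee_pos: [601.1, -22.6, 261.2]
ee_rot: [-180.0, -0.0, 114.1]
force: [0.9, -0.7, 0.2]
gripper_width: 91.0
time_s: 2.85
ee_pos: [601.0, -22.3, 261.3]
ee_rot: [-180.0, 0.0, 64.1]
force: [0.5, -0.8, 0.2]
gripper_width: 91.5
time_s: 3.48
ee_pos: [601.0, -22.3, 261.3]
ee_rot: [-180.0, 0.0, 14.1]
force: [0.5, 0.7, 0.6]
gripper_width: 90.8
```

```bash
python3 -m creep '[[0,0,0,0,0,0,7.5],[0,0,0,0,0,0,0]]'
python3 - <<'E'
from h import *
w=grab_frame("wrist");cv2.imwrite("pics/w1.png",w["frame"][:,:,::-1])
E
```

```text
time_s: 3.72
ee_pos: [601.0, -22.4, 261.3]
ee_rot: [-180.0, 0.0, 7.0]
force: [0.4, 0.2, 0.4]
gripper_width: 91.3
```

View pics/w1.png

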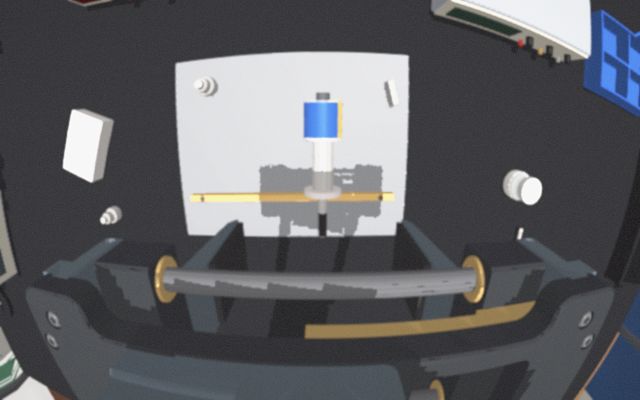

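The wrist image shows the transducer upright in the frame: sleeve at (304-342, 101-139), flange at (322, 192), rod end at (322, 213-235). The yellow line is on the sleeve's right side, at column 340. Next I'll measure it.

```bash
cat > meas.py <<'E'
from h import *
def yel(w,x0=280,x1=370,y0=60,y1=170):
    hsv=cv2.cvtColor(w["frame"],cv2.COLOR_RGB2HSV)
    def msk(lo,hi):
        m=cv2.inRange(hsv,lo,hi);z=np.zeros_like(m);z[y0:y1,x0:x1]=m[y0:y1,x0:x1];return z
    return msk((100,120,60),(130,255,255)),msk((15,90,80),(35,255,255))
E
python3 - <<'E'
from meas import *
w=grab_frame("wrist");crop(w,280,80,370,240,4,"w1z.png")
b,y=yel(w)
for r in range(98,142,3):
    B=np.where(b[r])[0];Y=np.where(y[r])[0];print(r,B.min() if len(B) else None,B.max() if len(B) else None,(Y.min(),Y.max()) if len(Y) else None)
for r in (104,120,136):
    B=np.where(b[r])[0];Y=np.where(y[r])[0]
    print([np.round(onz(w,(c,r),55,True),1) for c in (B.min()-.5,Y.max()+.5)])
# neck, rod edges columns
g=cv2.cvtColor(w["frame"],cv2.COLOR_RGB2GRAY)
for r in (96,145,155,165,192,205,215,222,230,236,240): print(r,g[r,300:346].tolist())
E
```

```text
98 None None None
101 None None None
104 305 336 (np.int64(339), np.int64(341))
107 305 336 (np.int64(339), np.int64(341))
110 305 336 (np.int64(339), np.int64(341))
113 305 336 (np.int64(339), np.int64(341))
116 305 336 (np.int64(339), np.int64(340))
119 305 336 (np.int64(339), np.int64(340))
122 305 336 (np.int64(339), np.int64(341))
125 305 336 (np.int64(339), np.int64(340))
128 305 336 (np.int64(339), np.int64(340))
131 305 336 (np.int64(339), np.int64(340))
134 305 336 (np.int64(339), np.int64(340))
137 None None None
140 None None None
[array([689.9,   9.3,  55. ]), array([695.9, -38.4,  55. ])]
[array([668.9,   6.8,  55. ]), array([675. , -41.2,  55. ])]
[array([647.9,   4.3,  55. ]), array([653.8, -42.6,  55. ])]
96 [230, 230, 230, 230, 229, 229, 231, 230, 231, 232, 230, 231, 230, 231, 227, 209, 163, 124, 121, 131, 136, 144, 146, 149, 148, 137, 130, 123, 123, 153, 205, 227, 231, 229, 231, 232, 231, 232, 232, 231, 230, 232, 230, 232, 231, 231]
145 [230, 230, 229, 230, 228, 229, 228, 230, 229, 229, 230, 225, 219, 217, 227, 237, 242, 242, 243, 245, 247, 247, 247, 247, 247, 247, 
[... 1432 characters left out ...]
140, 138, 140, 138, 142, 141, 142, 137, 141, 138, 140, 141]
230 [223, 221, 221, 222, 222, 222, 221, 221, 219, 220, 220, 221, 219, 220, 223, 220, 216, 189, 140, 82, 47, 46, 42, 44, 49, 68, 115, 162, 165, 157, 146, 137, 140, 139, 138, 138, 140, 140, 140, 137, 142, 147, 175, 194, 171, 144]
236 [132, 142, 141, 142, 141, 142, 142, 140, 137, 134, 135, 140, 142, 142, 144, 142, 142, 134, 118, 92, 81, 85, 87, 85, 77, 80, 96, 122, 133, 130, 126, 133, 137, 136, 137, 136, 135, 133, 130, 119, 121, 123, 114, 95, 87, 98]
240 [62, 60, 60, 61, 59, 56, 57, 60, 55, 59, 60, 61, 57, 61, 60, 58, 61, 60, 61, 60, 58, 60, 63, 59, 57, 62, 57, 61, 61, 58, 60, 56, 62, 57, 60, 56, 60, 60, 56, 49, 40, 45, 43, 44, 43, 40]
```

View pics/w1z.png

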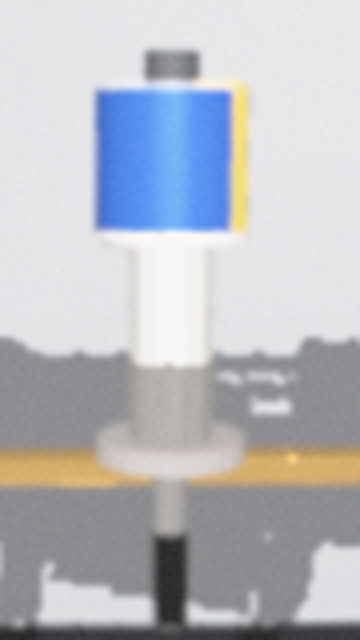

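Run:
```python
from h import *
w=grab_frame("wrist")
P=[onz(w,p,55,True) for p in [(322.6,96),(322.9,150),(322.8,165),(322.3,205),(322.3,222)]]
P=np.array(P);print(np.round(P,1))
c=np.polyfit(P[:,0],P[:,1],1);print("yaw",np.degrees(np.arctan(c[0])),[ (x,np.polyval(c,x)) for x in (540,570,610)])
print("stub end",onz(w,(322.6,92.2),64,True),"flange front", onz(w,(322.5,198.5),57,True),"flange back/neck at top",onz(w,(322.5,187),80,True),"body front",onz(w,(322.5,140),60,True),"sleeve",onz(w,(322.5,102),80,True),onz(w,(322.5,137),78,True))
for p in [(191,198),(393,197.5)]: print("fence",onz(w,p,45,True))
# line angle
o,_=rayw(w,(0.,0.))
```

```text
[[703.2 -12.7  55. ]
 [632.3 -22.   55. ]
 [612.3 -24.4  55. ]
 [556.9 -30.7  55. ]
 [532.2 -33.8  55. ]]
yaw 6.973967743260999 [(540, np.float64(-32.98516793669964)), (570, np.float64(-29.31546628993678)), (610, np.float64(-24.422530760919642))]
stub end [707.5632312 -12.1151004  64.       ] flange front [566.69576462 -29.73274679  57.        ] flange back/neck at top [588.09970279 -26.80855626  80.        ] body front [645.86920643 -19.72703935  60.        ] sleeve [694.29296091 -13.48465383  80.        ] [651.05342073 -18.90471083  78.        ]
fence [540.3069858  163.94284973  45.        ]
fence [ 577.34350306 -130.13629569   45.        ]
```

```bash
python3 -m creep '[[0.56,4,0,0,10.3,0,0],[0.56,4,0,0,10.3,0,0],[0.56,4,0,0,10.4,0,0],[0.56,0,0,0,0,0,0]]' 15
python3 -m creep '[[0.56,0,22,20,0,0,0],[0.56,0,22,20,0,0,0],[0.56,0,22,20,0,0,0],[0.56,0,22,20,0,0,0],[0.56,0,21,21,0,0,0]]'
python3 -m creep '[[0.56,0,0,0,0,0,0]]'
python3 - <<'E'
from h import *
w=grab_frame("wrist");cv2.imwrite("pics/w2.png",w["frame"][:,:,::-1])
print(np.round(state()["qpos"],1))
E
```

```text
time_s: 4.38
ee_pos: [613.0, -24.1, 258.4]
ee_rot: [-148.9, 0.3, 6.7]
force: [0.0, 0.1, 0.7]
gripper_width: 53.9
time_s: 5.0
ee_pos: [618.4, -61.1, 118.9]
ee_rot: [-149.1, -0.1, 7.1]
force: [0.9, -0.4, 1.0]
gripper_width: 39.9
time_s: 5.12
ee_pos: [617.0, -60.8, 117.6]
ee_rot: [-149.0, 0.2, 7.1]
force: [0.5, 0.0, 0.5]
gripper_width: 40.3
[-22.2  33.   82.5  27.   81.9  52.8]
```

View pics/w2.png

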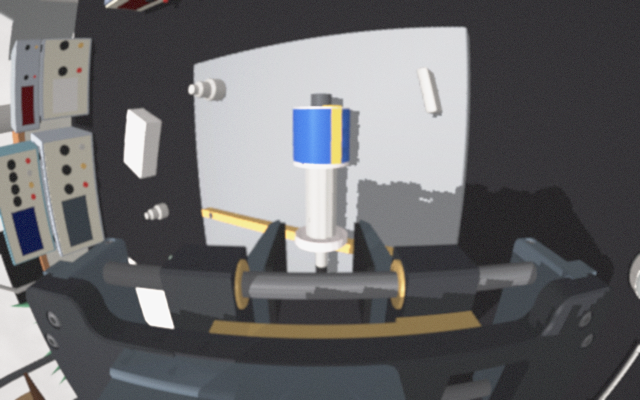

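```bash
python3 -m creep '[[0.56,0,1,20,0,0,0],[0.56,0,0,20,0,0,0],[0.56,0,0,15,0,0,0],[0.56,0,0,10,0,0,0],[0.56,0,0,0,0,0,0]]'
python3 - <<'E'
from h import *
w=grab_frame("wrist");cv2.imwrite("pics/w3.png",w["frame"][:,:,::-1])
g=grab_frame("scene");crop(g,230,130,390,260,5,"s3.png")
E
```

```text
time_s: 5.8
ee_pos: [614.0, -29.1, 62.6]
ee_rot: [-149.0, 0.0, 7.0]
force: [0.5, 0.2, -0.2]
gripper_width: 40.3
```

View pics/w3.png

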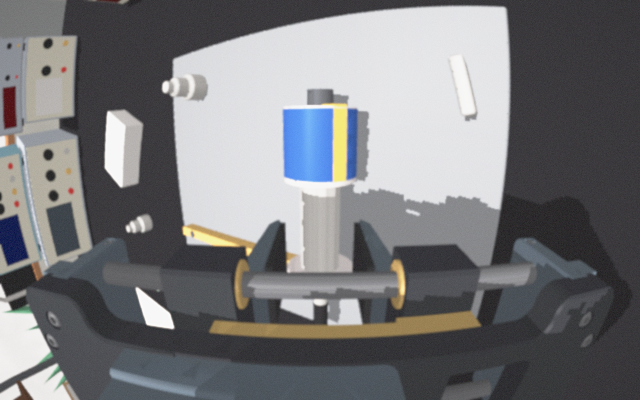

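View pics/s3.png

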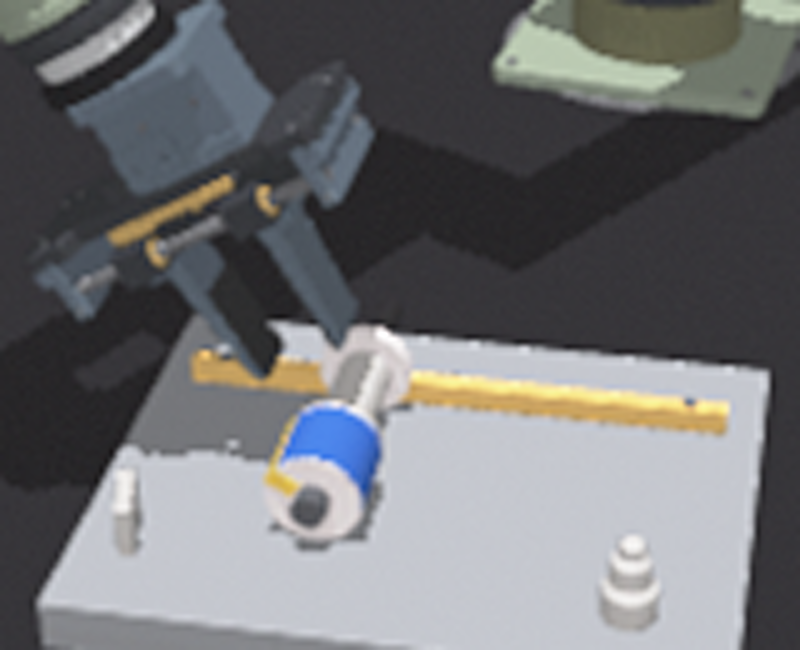

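```bash
python3 -m creep '[[0.56,0,0,8,0,0,0],[0.56,0,0,6,0,0,0],[0.56,0,0,0,0,0,0]]'
python3 -m creep '[[0.62,0,0,0,0,0,0],[0.65,0,0,0,0,0,0],[0.68,0,0,0,0,0,0],[0.72,0,0,0,0,0,0]]' 12
```

```text
time_s: 6.28
ee_pos: [612.7, -22.1, 49.9]
ee_rot: [-149.0, 0.1, 7.0]
force: [0.3, 0.3, -0.2]
gripper_width: 40.2
time_s: 6.78
ee_pos: [613.3, -22.5, 50.6]
ee_rot: [-149.0, -0.0, 7.0]
force: [-0.1, -0.8, -0.3]
gripper_width: 25.7
```

Run:
```python
from h import *
w=grab_frame("wrist");crop(w,220,80,420,340,3,"w4.png")
g=grab_frame("scene");crop(g,270,170,350,240,10,"s4.png")
```

```text
(no output)
```

View pics/w4.png

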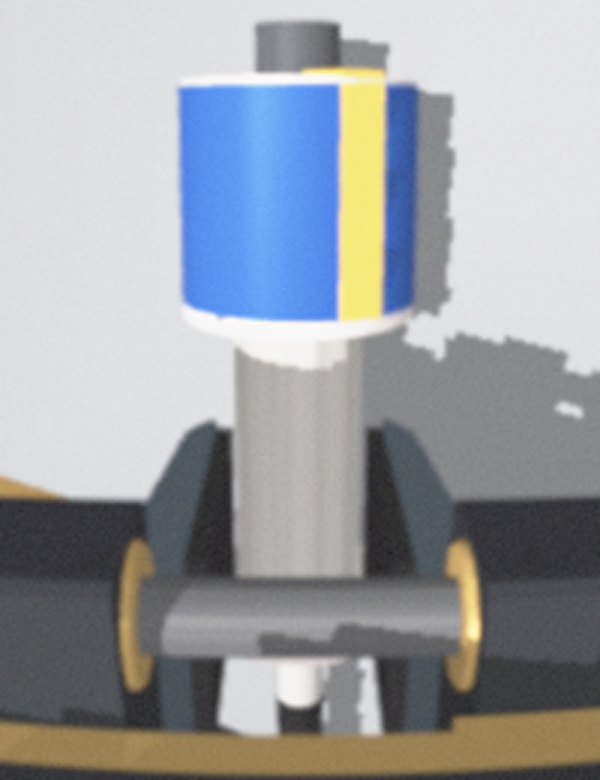

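View pics/s4.png

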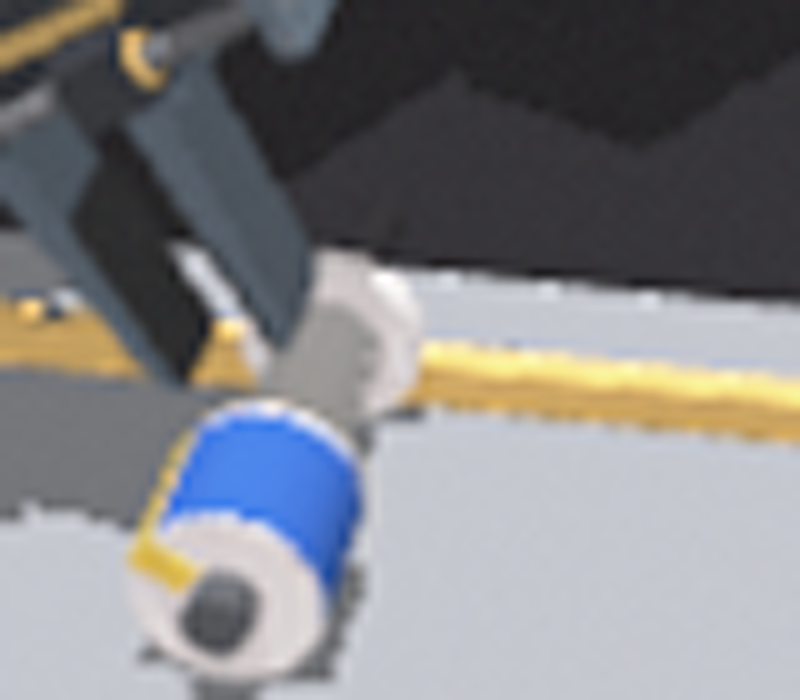

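```bash
cat >> h.py <<'E'
def proj(f,P):
    c=np.array(f["view"])@np.append(P,1);return np.array([f["fx"]*c[0]/c[2]+f["cx"],f["fy"]*c[1]/c[2]+f["cy"]])
E
python3 - <<'E'
from h import *
from scipy.spatial.transform import Rotation as Ro
s=state();R=Ro.from_euler('xyz',s["ee_rot"],degrees=True).as_matrix();T=np.array(s["ee_pos"]);print(s["gripper_width"],T,s["force"],s["ee_rot"])
f=grab_frame("scene");t=grab_frame("top")
q=lambda P:np.round((proj(f,P)-[270,170])*10).tolist()
for n,v in dict(tcp=(0,0,0),Lpad=(0,13,0),Rpad=(0,-13,0),LpadB=(16,13,0),RpadB=(16,-13,0),Lback=(16,26,0),up40=(16,13,-40)).items(): print(n,q(T+R@np.array(v)))
a=np.array([.9925,.122,0]);M=np.array([571.5,-29.1,55.])
for d in (0,42,75,125,137): print("axis",d,q(M+a*d))
crop(t,300,140,370,220,8,"t4.png")
q=lambda P:np.round((proj(t,P)-[300,140])*8).tolist()
for d in (-61,0,75,137): print("axis",d,q(M+a*d))
print("tcp",q(T))
E
```

```text
25.498530422192516 [613.24408421 -22.5011779   50.55652394] [-0.7074436  -0.09933839 -0.10543161] [-1.48998100e+02 -8.50777978e-03  6.95368716e+00]
tcp [306.0, 422.0]
Lpad [266.0, 438.0]
Rpad [346.0, 405.0]
LpadB [252.0, 472.0]
RpadB [333.0, 439.0]
Lback [212.0, 488.0]
up40 [171.0, 356.0]
axis 0 [335.0, 322.0]
axis 42 [301.0, 407.0]
axis 75 [272.0, 478.0]
axis 125 [225.0, 592.0]
axis 137 [213.0, 621.0]
axis -61 [274.0, 576.0]
axis 0 [253.0, 415.0]
axis 75 [229.0, 221.0]
axis 137 [209.0, 64.0]
tcp [235.0, 308.0]
```

View pics/t4.png

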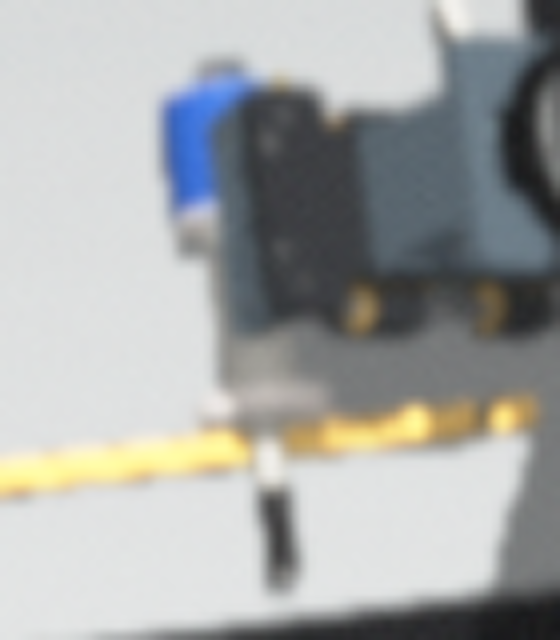

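```bash
cat >> h.py <<'E'
def projw(f,P):
    c=(np.array(f["view"])@np.append(P,1))[:3];r=np.hypot(c[0],c[1]);t=np.arctan2(r,c[2])
    return np.array([f["fx"]*t*c[0]/r+f["cx"],f["fx"]*t*c[1]/r+f["cy"]])
E
python3 - <<'E'
from h import *
from scipy.spatial.transform import Rotation as Ro
s=state();R=Ro.from_euler('xyz',s["ee_rot"],degrees=True).as_matrix();T=np.array(s["ee_pos"])
w=grab_frame("wrist")
q=lambda P:np.round((projw(w,P)-[220,80])*3).tolist()
for x in (16,-16):
  for z in (0,-19,-38,-60):
    print(x,z,q(T+R@np.array((x,12.8,z))),q(T+R@np.array((x,-12.8,z))))
a=np.array([.9925,.122,0]);M=np.array([571.5,-29.1,55.])
for d in (0,30,42,75,125,137): print("axis",d,q(M+a*d),q(M+a*d-14*R[:,1]),q(M+a*d+14*R[:,1]))
E
```

```text
16 0 [356.0, 381.0] [244.0, 381.0]
16 -19 [362.0, 408.0] [239.0, 408.0]
16 -38 [368.0, 440.0] [233.0, 440.0]
16 -60 [378.0, 486.0] [224.0, 486.0]
-16 0 [354.0, 509.0] [247.0, 509.0]
-16 -19 [358.0, 545.0] [242.0, 545.0]
-16 -38 [364.0, 587.0] [237.0, 587.0]
-16 -60 [371.0, 647.0] [230.0, 647.0]
axis 0 [296.0, 612.0] [239.0, 612.0] [353.0, 612.0]
axis 30 [296.0, 502.0] [236.0, 502.0] [356.0, 502.0]
axis 42 [296.0, 455.0] [234.0, 454.0] [357.0, 454.0]
axis 75 [295.0, 313.0] [231.0, 313.0] [360.0, 313.0]
axis 125 [295.0, 82.0] [228.0, 82.0] [362.0, 82.0]
axis 137 [295.0, 25.0] [228.0, 26.0] [362.0, 26.0]
```

Run:
```python
from h import *
from scipy.spatial.transform import Rotation as Ro
s=state();R=Ro.from_euler('xyz',s["ee_rot"],degrees=True).as_matrix();T=np.array(s["ee_pos"])
w=grab_frame("wrist")
for x in (16,0,-16):
  for z in (0,-10,-20,-30,-40):
    print(x,z,[ (np.round((projw(w,T+R@np.array((x,y,z)))-[180,180])*3)).tolist() for y in (-45.5,45.5,-59,59)])
im=cv2.imread("pics/w1.png")[180:340,180:440]
cv2.imwrite("pics/w1f.png",cv2.resize(im,None,fx=3,fy=3))
```

```text
16 0 [[223.0, 81.0], [617.0, 80.0], [167.0, 80.0], [673.0, 80.0]]
16 -10 [[214.0, 94.0], [626.0, 94.0], [156.0, 93.0], [684.0, 93.0]]
16 -20 [[204.0, 108.0], [636.0, 108.0], [144.0, 108.0], [697.0, 108.0]]
16 -30 [[194.0, 124.0], [647.0, 124.0], [130.0, 124.0], [710.0, 123.0]]
16 -40 [[182.0, 142.0], [659.0, 142.0], [115.0, 141.0], [725.0, 141.0]]
0 0 [[227.0, 145.0], [613.0, 145.0], [173.0, 144.0], [667.0, 144.0]]
0 -10 [[219.0, 161.0], [621.0, 161.0], [162.0, 160.0], [678.0, 160.0]]
0 -20 [[210.0, 178.0], [631.0, 178.0], [150.0, 177.0], [690.0, 177.0]]
0 -30 [[200.0, 197.0], [641.0, 197.0], [138.0, 196.0], [702.0, 195.0]]
0 -40 [[189.0, 218.0], [652.0, 218.0], [124.0, 216.0], [716.0, 216.0]]
-16 0 [[232.0, 207.0], [608.0, 207.0], [179.0, 205.0], [661.0, 205.0]]
-16 -10 [[224.0, 225.0], [616.0, 225.0], [169.0, 223.0], [671.0, 223.0]]
-16 -20 [[216.0, 244.0], [624.0, 244.0], [158.0, 242.0], [682.0, 242.0]]
-16 -30 [[207.0, 265.0], [634.0, 265.0], [146.0, 263.0], [694.0, 263.0]]
-16 -40 [[197.0, 288.0], [644.0, 288.0], [134.0, 285.0], [707.0, 285.0]]
```

View pics/w1f.png

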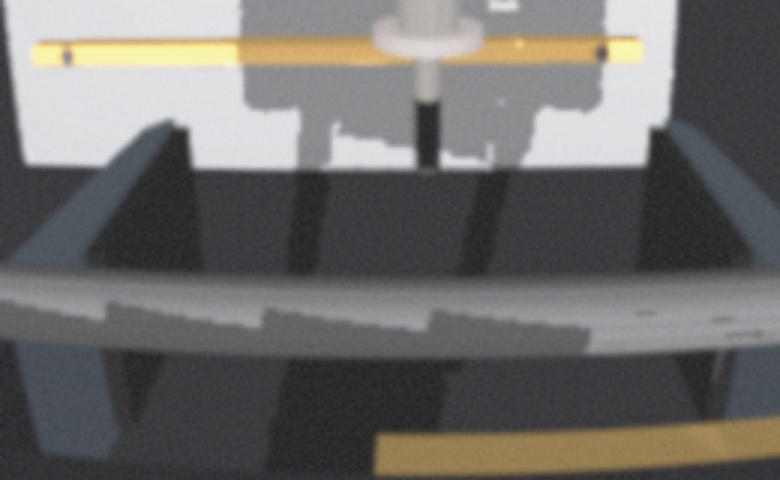

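The fingertips as drawn end about 32 mm short of the reported TCP. The wrist and scene views both show this, and the fingers closed to 25 mm without meeting the 28 mm neck. So I'll treat the real tip as TCP −32 mm along z. I'll reopen, ease the tilt and go deeper while watching the force.

```bash
python3 -m creep '[[0.56,3,0,0,-4,0,0],[0.56,0,0,0,0,0,0],[0.56,0,0,0,0,0,0]]'
python3 -m creep '[[0.56,0,0,5,0,0,0],[0.56,0,0,5,0,0,0],[0.56,0,0,5,0,0,0],[0.56,0,0,0,0,0,0]]'
python3 - <<'E'
from h import *
w=grab_frame("wrist");crop(w,220,80,420,340,3,"w5.png")
g=grab_frame("scene");crop(g,270,170,350,240,10,"s5.png")
E
```

```text
time_s: 7.45
ee_pos: [616.1, -22.1, 50.4]
ee_rot: [-153.0, 0.0, 7.0]
force: [-0.4, 0.1, -0.4]
gripper_width: 40.2
time_s: 7.95
ee_pos: [614.9, -15.1, 36.5]
ee_rot: [-153.0, 0.1, 7.0]
force: [0.5, -0.2, 0.1]
gripper_width: 40.0
```

View pics/w5.png

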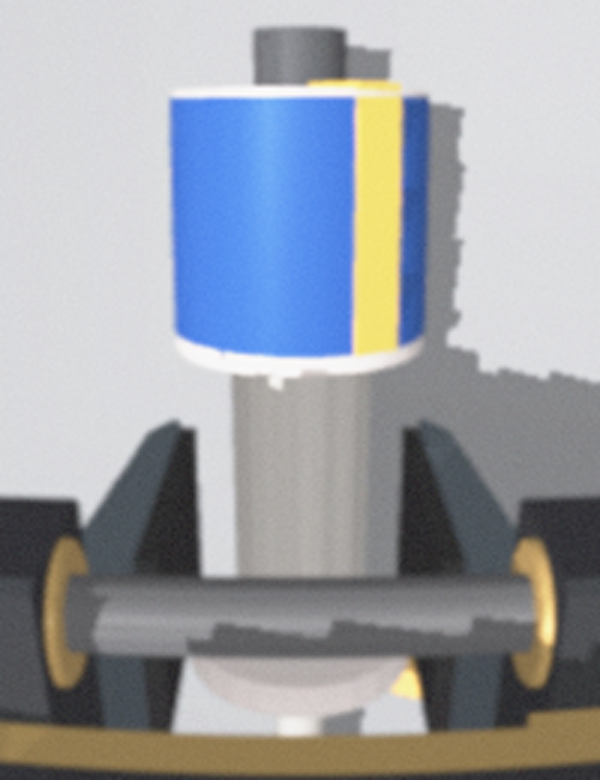

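View pics/s5.png

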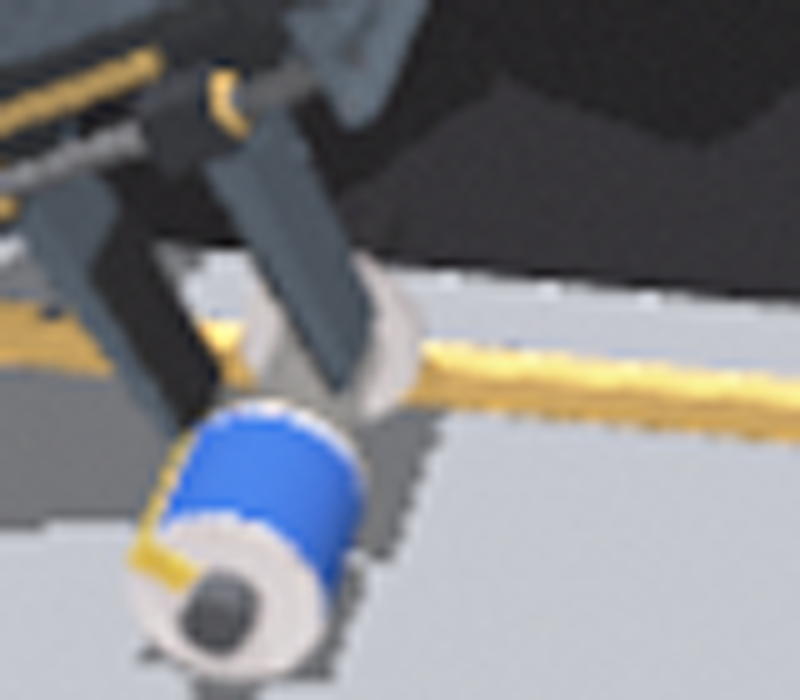

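The jaws now straddle the neck: pads at crop columns 197 and 403, neck at 234-370, so they are centred. There is no contact force. I'll go the rest of the way in.

```bash
python3 -m creep '[[0.56,0,0,6,0,0,0],[0.56,0,0,5,0,0,0],[0.56,0,0,5,0,0,0],[0.56,0,0,0,0,0,0]]'
python3 -m creep '[[0.62,0,0,0,0,0,0],[0.65,0,0,0,0,0,0],[0.68,0,0,0,0,0,0],[0.72,0,0,0,0,0,0],[0.72,0,0,0,0,0,0]]' 12
```

```text
time_s: 8.55
ee_pos: [614.1, -7.8, 22.4]
ee_rot: [-153.0, 0.1, 7.0]
force: [-0.2, -1.0, -0.5]
gripper_width: 39.9
time_s: 9.18
ee_pos: [614.6, -8.2, 23.0]
ee_rot: [-153.0, -0.0, 7.0]
force: [-0.1, -0.4, 0.8]
gripper_width: 27.8
```

```bash
python3 -m creep '[[0.85,0,0,0,0,0,0],[0.85,0,0,0,0,0,0]]' 15
python3 -m creep '[[0.85,0,1.3,0.9,-5.6,0,0],[0.85,0,1.2,0.7,-5.6,0,0]]'
python3 -m creep '[[0.85,0,1.2,0.5,-5.6,0,0],[0.85,0,1.1,0.3,-5.6,0,0],[0.85,0,1.1,0,-5.6,0,0]]'
```

```text
time_s: 9.43
ee_pos: [614.6, -8.2, 23.0]
ee_rot: [-153.0, -0.0, 7.0]
force: [0.4, -0.7, 1.0]
gripper_width: 27.6
time_s: 9.68
ee_pos: [614.8, -10.1, 20.4]
ee_rot: [-164.4, -0.0, 6.9]
force: [-0.8, 0.0, -5.3]
gripper_width: 27.9
time_s: 10.05
ee_pos: [615.1, -13.1, 19.0]
ee_rot: [178.8, -0.0, 7.0]
force: [-0.5, -1.7, -5.8]
gripper_width: 27.9
```

```bash
python3 -m creep '[[0.85,0,1.1,0.2,-5.6,0,0],[0.85,0,1.1,-0.2,-5.6,0,0]]'
python3 -m creep '[[0.85,0,1.1,-0.5,-5.6,0,0],[0.85,0,1.2,-0.8,-5.6,0,0],[0.85,0,1.3,-1.0,-5.6,0,0],[0.85,0,0,0,0,0,0]]'
python3 - <<'E'
from h import *
w=grab_frame("wrist");crop(w,220,60,420,320,3,"w6.png")
g=grab_frame("scene");crop(g,270,170,350,240,10,"s6.png")
E
```

```text
time_s: 10.3
ee_pos: [615.3, -15.2, 19.8]
ee_rot: [167.6, -0.0, 6.9]
force: [-1.8, -1.1, -1.0]
gripper_width: 27.8
time_s: 10.8
ee_pos: [615.5, -17.2, 23.2]
ee_rot: [150.8, 0.1, 7.1]
force: [-1.9, -1.5, 5.4]
gripper_width: 27.9
```

View pics/w6.png

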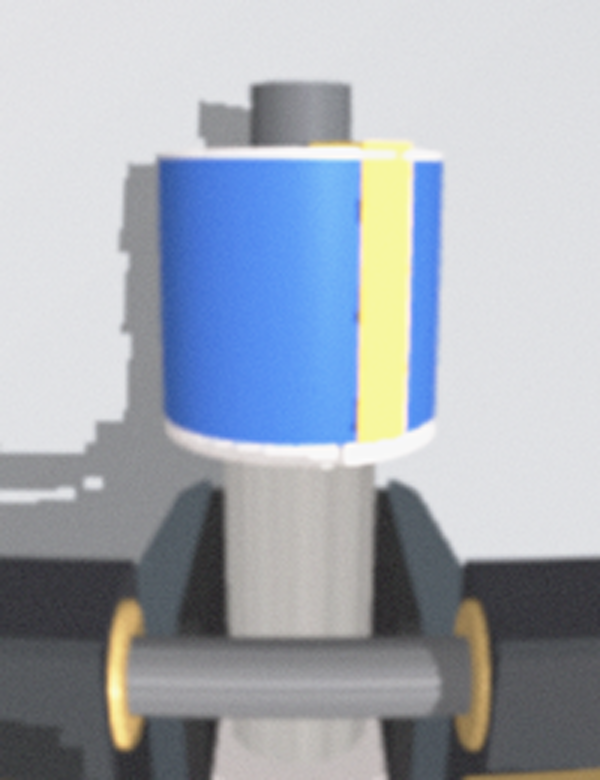

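View pics/s6.png

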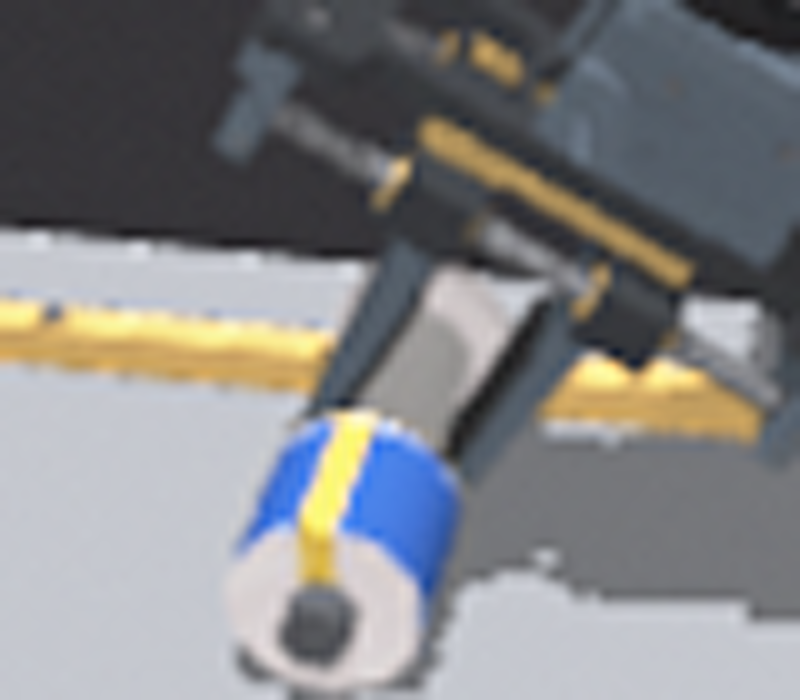

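The line is now close to up, leaning about 7° in the wrist view (line column 385, sleeve 160-442, tilt 29°). I'll roll one more small step, unload the plate, release and back out along the tool axis.

```bash
python3 -m creep '[[0.85,0,1.2,-1.5,-5,0,0],[0.85,0,0,0,0,0,0],[0.85,0,0,0,0,0,0]]'
python3 -m creep '[[0.66,0,0,0,0,0,0],[0.62,0,0,0,0,0,0],[0.58,0,0,0,0,0,0],[0.56,0,0,0,0,0,0]]'
python3 -m creep '[[0.56,0,0,-10,0,0,0],[0.56,0,0,-20,0,0,0],[0.56,0,0,-25,0,0,0],[0.56,0,0,-35,0,0,0],[0.56,0,0,-35,0,0,0]]'
```

```text
time_s: 11.28
ee_pos: [615.5, -18.7, 24.8]
ee_rot: [146.0, 0.0, 6.9]
force: [-0.7, -3.3, 3.4]
gripper_width: 27.8
time_s: 11.78
ee_pos: [615.7, -17.7, 24.1]
ee_rot: [146.0, 0.0, 7.0]
force: [1.2, 0.4, 0.6]
gripper_width: 39.7
time_s: 12.4
ee_pos: [607.2, 53.0, 130.2]
ee_rot: [146.1, -0.1, 7.0]
force: [1.0, 0.5, 0.4]
gripper_width: 39.9
```

```bash
python3 -m creep '[[0.56,0,0,-10,8.5,0,0],[0.56,0,0,-10,8.5,0,0],[0.56,0,0,0,8.5,0,0],[0.56,0,0,0,8.5,0,0]]'
python3 -m creep '[[0.56,-30,17,0,0,0,0],[0.56,-30,17,0,0,0,0],[0.56,-28,17,0,0,0,0],[0.56,0,0,0,0,0,0]]'
python3 - <<'E'
from h import *
w=grab_frame("wrist");cv2.imwrite("pics/w7.png",w["frame"][:,:,::-1])
g=grab_frame("top");crop(g,290,130,390,220,8,"t7.png")
E
```

```text
time_s: 12.9
ee_pos: [606.7, 62.6, 148.0]
ee_rot: [-179.7, -0.3, 7.1]
force: [-1.0, -0.1, -1.2]
gripper_width: 39.9
time_s: 13.4
ee_pos: [523.6, -0.3, 146.8]
ee_rot: [-180.0, -0.1, 6.9]
force: [0.9, 0.8, 0.1]
gripper_width: 40.0
```

View pics/w7.png

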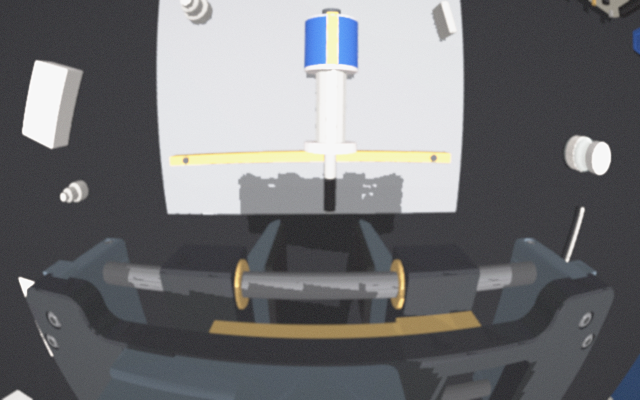

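View pics/t7.png

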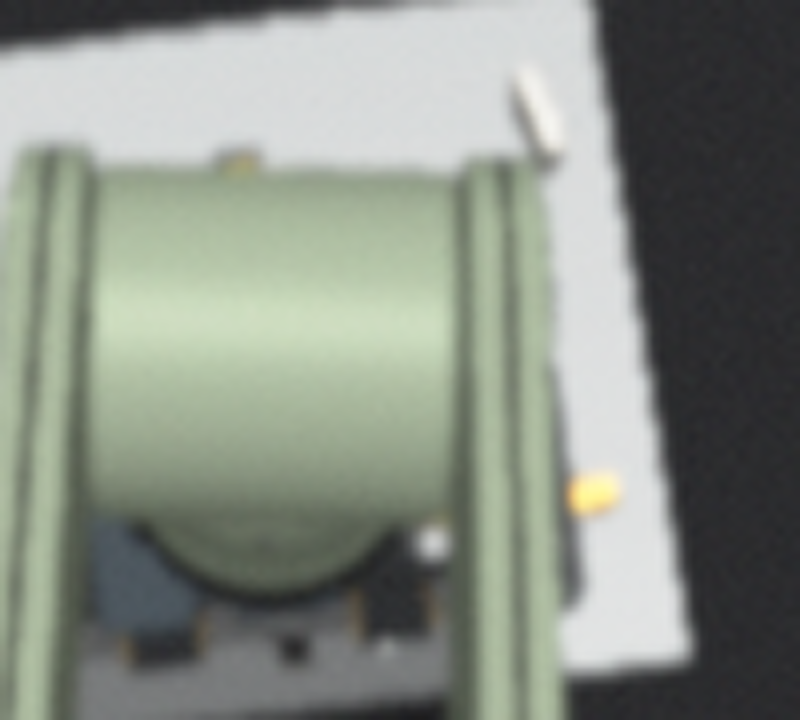

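The yellow line at (332, 38) sits centrally on the sleeve (305-358). The rod is home, with its end at (330, 211) and the flange at (330, 148). I'll measure the axis, yaw and rod end precisely.

```bash
cat > m2.py <<'E'
from h import *
from scipy.spatial.transform import Rotation as Ro
def edges(g,r,c0,c1):
    p=cv2.GaussianBlur(g,(3,3),0)[r,c0:c1].astype(float);d=np.abs(np.diff(p));return [(c0+i+.5,int(p[i+1]-p[i])) for i in range(len(d)) if d[i]>=8 and d[i]==d[max(0,i-2):i+3].max()]
def tool(P):
    s=state();R=Ro.from_euler('xyz',s["ee_rot"],degrees=True).as_matrix();return R.T@(np.array(P)-s["ee_pos"])
E
python3 - <<'E'
from m2 import *
w=grab_frame("wrist");crop(w,290,0,370,230,3,"w7z.png")
g=cv2.cvtColor(w["frame"],cv2.COLOR_RGB2GRAY)
for r in (20,35,50,65,85,100,120,135,148,165,170,180,185,190,195,200,205): print(r,edges(g,r,295,368))
print("col330",edges(np.ascontiguousarray(g.T),330,0,225))
E
```

```text
20 [(312.5, -11), (326.5, 38), (339.5, -35), (350.5, 11)]
35 [(305.5, -40), (326.5, 36), (339.5, -39), (358.5, 42)]
50 [(305.5, -39), (326.5, 35), (339.5, -39), (358.5, 37)]
65 [(304.5, -40), (326.5, 28), (339.5, -31), (358.5, 36)]
85 []
100 []
120 [(343.5, -8)]
135 []
148 []
165 []
170 []
180 [(313.5, -8), (325.5, 25), (333.5, -19)]
185 [(324.5, -31), (335.5, 33), (363.5, 12), (364.5, 12)]
190 [(324.5, -31), (335.5, 30)]
195 [(324.5, -30), (335.5, 31), (362.5, 24), (366.5, -10)]
200 [(324.5, -30), (335.5, 31), (361.5, 27), (364.5, -25)]
205 [(323.5, -28), (335.5, 31), (363.5, -8)]
col330 [(10.5, -28), (13.5, 39), (70.5, -12), (73.5, 13), (181.5, -67), (213.5, 27), (216.5, -30)]
```

View pics/w7z.png

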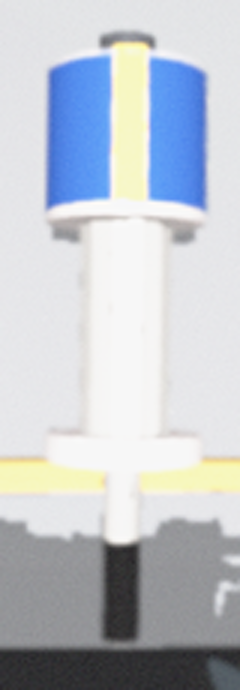

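Run:
```python
from m2 import *
w=grab_frame("wrist")
print(state()["ee_pos"],state()["ee_rot"])
for n,p,z in [("sleeve",(331.9,40),57),("sleeve2",(331.6,60),57),("rod185",(330,185),55),("rod200",(330,200),55),("black start top",(330,182),61),("free end bottom/top",(330,213),58),("flange front",(330,155.5),55),("flange top front edge",(330,151),80),("sleeve front top",(331,66.8),80),("body front",(331,70),80)]:
    P=onz(w,p,z,True);print(n,np.round(P,1),np.round(tool(P),1))
```

```text
[525.97206082   0.75785689 145.92867523] [-1.79989265e+02 -1.03361609e-01  7.02079872e+00]
sleeve [676.2   8.6  57. ] [149.9  10.6  89.2]
sleeve2 [656.6   6.5  57. ] [130.1  10.3  89.2]
rod185 [537.3  -7.2  55. ] [10.1  9.3 90.9]
rod200 [522.3  -9.2  55. ] [-5.   9.4 90.9]
black start top [541.6  -6.4  61. ] [14.5  9.1 85. ]
free end bottom/top [509.9 -10.7  58. ] [-17.5   9.4  87.9]
flange front [566.   -3.4  55. ] [39.1  9.1 91. ]
flange top front edge [573.1  -1.7  80. ] [46.3  8.2 66. ]
sleeve front top [646.2   6.6  80. ] [120.    8.9  66.1]
body front [643.4   6.3  80. ] [117.1   8.9  66.1]
```

```bash
python3 -m creep '[[0.56,-1,9.3,25,0,0,0.4],[0.56,0,0,25,0,0,0],[0.56,0,0,25,0,0,0],[0.56,0,0,25,0,0,0],[0.56,0,0,0,0,0,0]]'
python3 - <<'E'
from m2 import *
w=grab_frame("wrist");crop(w,250,60,400,330,3,"w8.png");g=cv2.cvtColor(w["frame"],cv2.COLOR_RGB2GRAY)
for r in (215,225,230,235,240,245,250,260): print(r,edges(g,r,255,395))
print(state()["ee_pos"])
E
```

```text
time_s: 14.22
ee_pos: [524.1, -8.7, 43.6]
ee_rot: [-180.0, 0.2, 6.6]
force: [0.2, -1.6, -0.6]
gripper_width: 40.0
215 [(312.5, -25), (330.5, 24), (380.5, 10), (381.5, 10), (384.5, -11), (391.5, 17)]
225 [(267.5, -11), (278.5, -9), (279.5, -9), (284.5, 24), (312.5, -25), (330.5, 23), (353.5, -23), (359.5, 9), (360.5, 9), (370.5, 12), (378.5, 22), (382.5, -21)]
230 [(264.5, -12), (276.5, -9), (277.5, -9), (284.5, 24), (285.5, 24), (312.5, -25), (329.5, 22), (330.5, 22), (353.5, -25), (361.5, 12), (374.5, 12), (377.5, 19), (378.5, 19), (381.5, -21)]
235 [(261.5, -12), (274.5, -8), (275.5, -8), (285.5, 26), (312.5, -24), (330.5, 24), (353.5, -25), (363.5, 10), (377.5, 13)]
240 [(257.5, -11), (258.5, -11), (272.5, -9), (273.5, -9), (285.5, 25), (312.5, -25), (330.5, 24), (353.5, -25), (364.5, 8), (365.5, 8), (380.5, 13)]
245 [(255.5, -10), (271.5, -10), (285.5, 25), (312.5, -23), (313.5, -23), (329.5, 23), (353.5, -22), (366.5, 11), (384.5, 12)]
250 [(269.5, -8), (270.5, -8), (285.5, 24), (312.5, -22), (330.5, 23), (352.5, -22), (353.5, -22), (368.5, 10), (387.5, 12), (392.5, -21)]
260 [(266.5, -10), (372.5, 9), (393.5, 11)]
[525.2742424   -8.85257308  44.87974023]
```

View pics/w8.png

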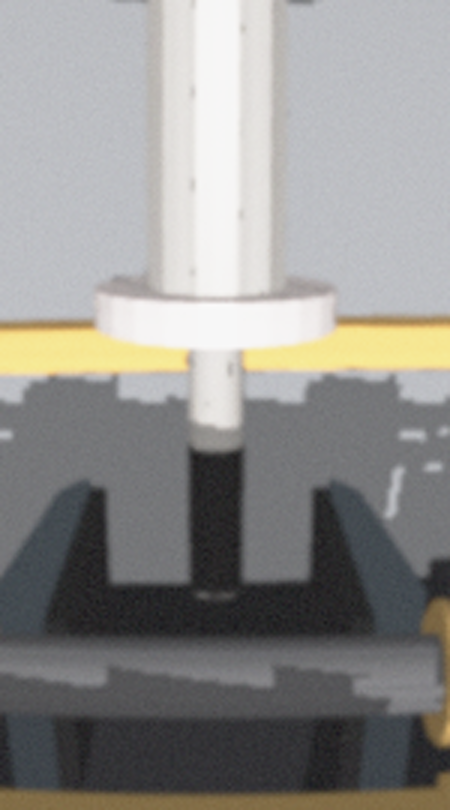

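```bash
python3 -m creep '[[0.6,0,1.4,12,0,0,0],[0.6,0,0,12,0,0,0],[0.65,0,0,9,0,0,0],[0.7,0,0,0,0,0,0],[0.7,0,0,0,0,0,0]]' 6
python3 - <<'E'
from m2 import *
w=grab_frame("wrist");crop(w,250,100,400,330,3,"w9.png");g=cv2.cvtColor(w["frame"],cv2.COLOR_RGB2GRAY)
for r in (215,225,235,240,245,250,255): print(r,edges(g,r,285,355))
E
```

```text
time_s: 14.9
ee_pos: [525.4, -10.8, 12.4]
ee_rot: [-180.0, -0.0, 6.6]
force: [0.4, -0.0, -0.0]
gripper_width: 27.0
215 [(306.5, 8), (307.5, 8)]
225 [(290.5, -10), (295.5, 23), (326.5, -9), (343.5, -23), (348.5, 9)]
235 [(287.5, -10), (295.5, 24), (307.5, -24), (328.5, 24), (342.5, -22), (343.5, -22), (351.5, 10)]
240 [(286.5, -10), (295.5, 25), (307.5, -27), (328.5, 25), (342.5, -25), (352.5, 8), (353.5, 8)]
245 [(285.5, -8), (295.5, 25), (307.5, -26), (328.5, 24), (342.5, -27), (353.5, 10)]
250 [(295.5, 25), (307.5, -26), (328.5, 24), (342.5, -26)]
255 [(296.5, 23), (307.5, -24), (328.5, 25), (342.5, -24)]
```

View pics/w9.png

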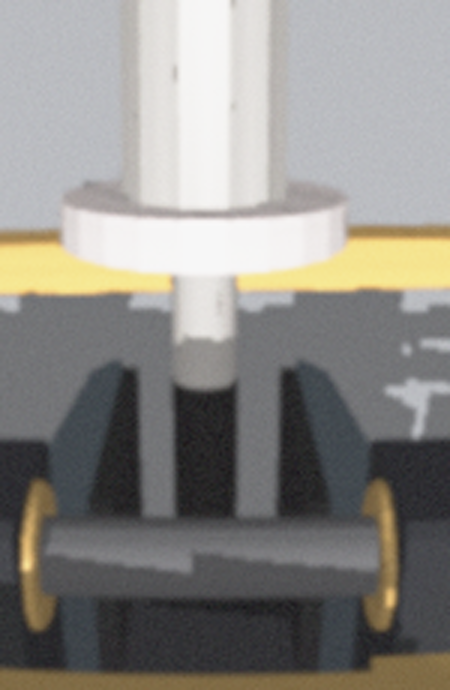

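```bash
python3 -m creep '[[0.78,0,-0.6,0,0,0,0],[0.8,0,0,0,0,0,0],[0.83,0,0,0,0,0,0],[0.85,0,0,0,0,0,0],[0.86,0,0,0,0,0,0]]'
python3 -m creep '[[0.87,0,0,0,0,0,0],[0.88,0,0,0,0,0,0],[0.9,0,0,0,0,0,0],[0.9,0,0,0,0,0,0]]' 8
python3 - <<'E'
from m2 import *
print(state()["force"],state()["torque"],state()["gripper_width"])
w=grab_frame("wrist");crop(w,250,0,400,250,3,"w10.png");g=cv2.cvtColor(w["frame"],cv2.COLOR_RGB2GRAY)
for r in (215,225,235,240,250): print(r,edges(g,r,285,355))
E
```

```text
time_s: 15.58
ee_pos: [525.1, -10.2, 12.3]
ee_rot: [-180.0, -0.0, 6.6]
force: [-0.4, 1.2, -0.5]
gripper_width: 12.9
time_s: 16.08
ee_pos: [525.1, -10.1, 12.3]
ee_rot: [-180.0, -0.0, 6.6]
force: [0.4, -0.2, 0.8]
gripper_width: 11.8
[ 0.40185333 -0.1666412   0.77921737] [-0.04413     0.22498786  0.00114535] 11.778016603691379
215 [(310.5, 10)]
225 [(292.5, -11), (303.5, -10), (308.5, 26), (329.5, -24), (330.5, -24), (334.5, 10), (345.5, 12)]
235 [(288.5, -12), (302.5, -11), (336.5, 9), (350.5, 13)]
240 [(285.5, -13), (301.5, -11), (337.5, 11), (352.5, 13)]
250 [(290.5, 10), (300.5, -10), (338.5, 10), (348.5, -9)]
```

View pics/w10.png

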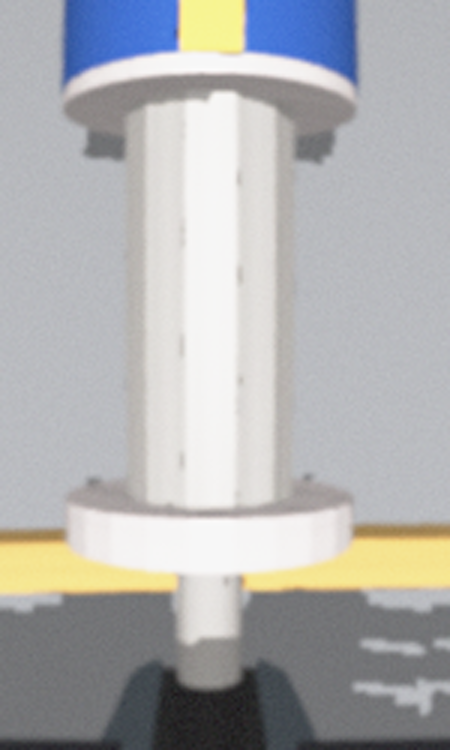

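The rod is gripped (11.8 mm) with nearly zero wrist force, and the yellow line is centred. Sleeve, flange and rod all line up at crop columns 208-210, so I can draw straight along −x.

```bash
python3 -m creep '[[0.9,-1,0,0,0,0,0],[0.9,-2,0,0,0,0,0],[0.9,-2,0,0,0,0,0],[0.9,-2,0,0,0,0,0],[0.9,-2,0,0,0,0,0]]'
python3 -m creep '[[0.9,-2,0,0,0,0,0],[0.9,-2,0,0,0,0,0],[0.9,-2,0,0,0,0,0],[0.9,0,0,0,0,0,0]]'
python3 - <<'E'
from m2 import *
print(state()["force"],state()["torque"],state()["gripper_width"])
w=grab_frame("wrist");crop(w,250,0,400,250,3,"w11.png")
E
```

```text
time_s: 16.75
ee_pos: [515.9, -11.2, 12.3]
ee_rot: [-180.0, -0.0, 6.6]
force: [0.8, -0.6, -0.8]
gripper_width: 11.9
time_s: 17.25
ee_pos: [509.7, -11.9, 12.2]
ee_rot: [-180.0, 0.0, 6.6]
force: [0.1, 0.3, -0.3]
gripper_width: 11.6
[ 0.12868298  0.2780106  -0.26849924] [-0.08036948  0.21999529  0.03016491] 11.605968571927924
```

View pics/w11.png

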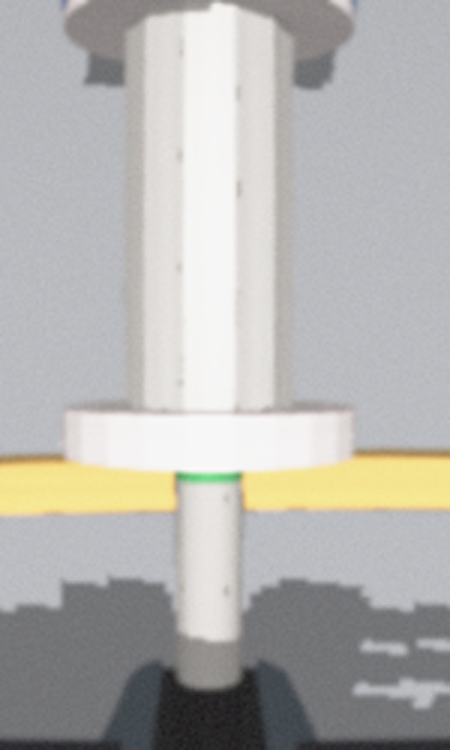

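```bash
python3 -m creep '[[0.9,-2,0,0,0,0,0],[0.9,-2,0,0,0,0,0],[0.9,-2,0,0,0,0,0],[0.9,-2,0,0,0,0,0],[0.9,-2,0,0,0,0,0]]'
python3 -m creep '[[0.9,-2,0,0,0,0,0],[0.9,0,0,0,0,0,0]]'
python3 - <<'E'
from m2 import *
print(state()["force"],state()["torque"],state()["gripper_width"])
w=grab_frame("wrist");crop(w,250,0,400,250,3,"w12.png")
E
```

```text
time_s: 17.92
ee_pos: [500.1, -13.1, 12.3]
ee_rot: [-180.0, -0.0, 6.6]
force: [-0.0, 0.4, -0.9]
gripper_width: 11.5
time_s: 18.18
ee_pos: [497.8, -13.3, 12.2]
ee_rot: [-180.0, 0.0, 6.6]
force: [-1.0, 0.6, -1.1]
gripper_width: 12.0
[-0.97941218  0.58706536 -1.09572846] [-0.10252843  0.21458881  0.01622659] 11.992739113880662
```

View pics/w12.png

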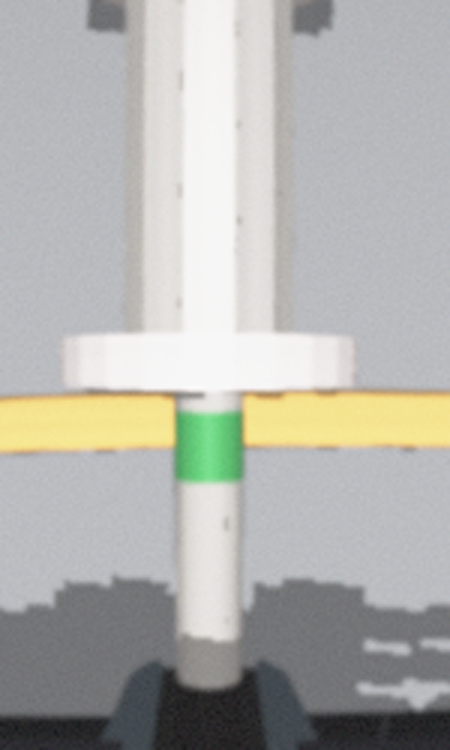

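The whole green band shows (crop rows 410-480), with about 3.5 mm of steel behind it. That puts the rod about 88 mm out, so I'll draw 4 mm more to centre it in the window.

```bash
python3 -m creep '[[0.9,-1,0,0,0,0,0],[0.9,-1,0,0,0,0,0],[0.9,-1,0,0,0,0,0],[0.9,-1,0,0,0,0,0],[0.9,0,0,0,0,0,0]]'
python3 -m creep '[[0.9,0,0,0,0,0,0],[0.9,0,0,0,0,0,0]]'
python3 - <<'E'
from m2 import *
print(state()["force"],state()["torque"],state()["gripper_width"])
w=grab_frame("wrist");crop(w,250,0,400,250,3,"w13.png")
g=grab_frame("scene");crop(g,260,160,360,245,8,"s13.png")
for n,p in [("green near",(320,160)),("green far",(320,136.5))]: pass
h=cv2.cvtColor(w["frame"],cv2.COLOR_RGB2HSV);m=cv2.inRange(h,(45,80,60),(80,255,255));ys,xs=np.where(m[:,300:340]);print("green rows",ys.min(),ys.max())
a,b=[onz(w,(320,r),61,True) for r in (ys.max()+.5,ys.min()-.5)];print("band len",np.linalg.norm(a-b))
gr=cv2.cvtColor(w["frame"],cv2.COLOR_RGB2GRAY);print(edges(np.ascontiguousarray(gr.T),320,90,240),gr[100:130,320])
E
```

```text
time_s: 18.85
ee_pos: [494.1, -13.7, 12.3]
ee_rot: [-180.0, 0.0, 6.6]
force: [0.1, 0.1, -0.6]
gripper_width: 12.0
time_s: 19.1
ee_pos: [494.2, -13.7, 12.2]
ee_rot: [-180.0, 0.0, 6.6]
force: [-0.1, -0.1, -1.0]
gripper_width: 11.6
[-0.10589344 -0.05572018 -0.99375963] [-2.82147209e-02  2.92916951e-01  2.33574399e-04] 11.562053802275477
green rows 138 159
band len 11.051353306175212
[(121.5, -12), (137.5, -16), (160.5, 17), (213.5, -28), (229.5, -33)] [246 247 247 247 247 247 247 247 247 247 247 247 247 247 247 247 247 247
 247 247 248 241 219 223 229 230 230 231 229 231]
```

View pics/w13.png

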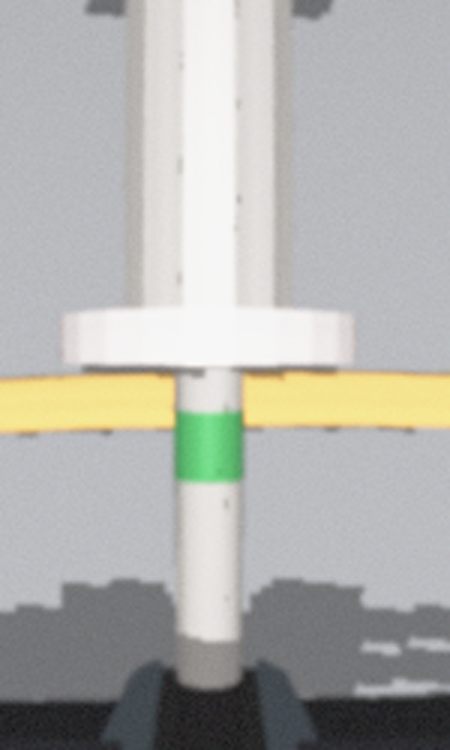

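View pics/s13.png

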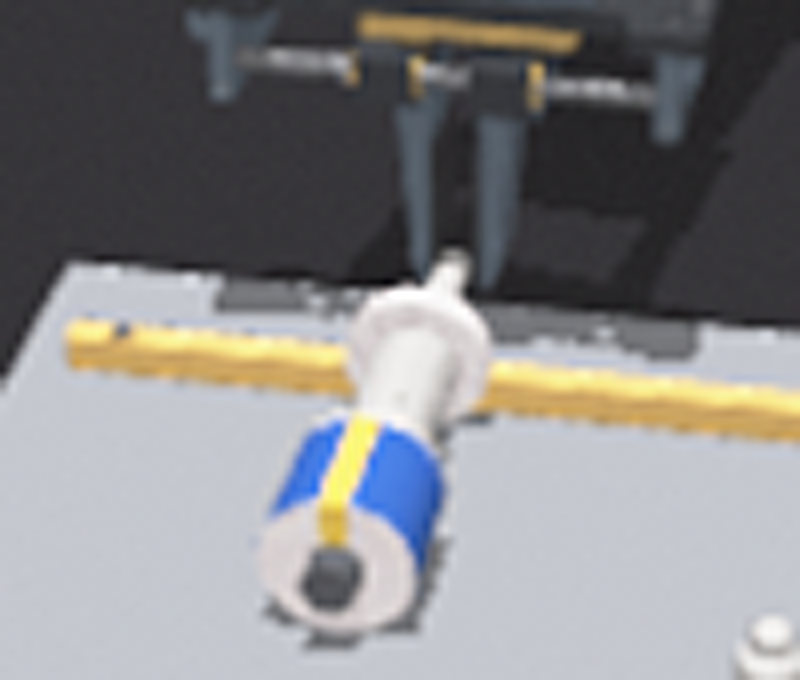

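```bash
python3 -m creep '[[0.9,0,0,0,0,0,0],[0.9,0,0,0,0,0,0]]'; python3 -c "
from workcell import job_done
print(job_done())"
```

```text
time_s: 19.45
ee_pos: [494.3, -13.7, 12.3]
ee_rot: [-180.0, -0.0, 6.6]
force: [-1.3, -0.5, -1.3]
gripper_width: 11.7
the job is handed in; nothing more can be done
None
```

The job is handed in at about 19.5 s, and my last checks put it within the limits; no verdict was reported. I gripped the transducer by its neck and rolled it about 61° to +y along the plate. I then took the rod by its black end and drew it about 31 mm straight out, and handed in still holding it.

**Last checks:**
- **Yellow line:** it was about 1–3° from straight up before the draw. The last scene view still shows it up.
- **Rod:** it is about 92 mm out. The green band is fully visible with about 8 mm of steel behind it, no red shows, and the rod lines up with the bore.
- **Grip:** 8 N commanded, on an opening of about 11.7 mm. Wrist forces stayed below 2 N during the draw.
- **Bystanders:** none appeared to be touched in the views I looked at.

**What disagreed:**
- **Fingertips:** they sit about 32 mm short of the reported TCP, in both the wrist and scene views. Because of that, my first closing on the neck missed without contact, and I corrected the depth from the images.
- **Weight on the gripper:** during the roll the wrist briefly carried about 6 N, most of the part's weight. I lowered it at once; I estimate it rose less than about 1 mm.
- **Brass fence:** the rod slid out with so little friction that the flange may not have pressed on the fence.

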